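# Slide the weight sorting block to its scribed line and clamp it down

## Robot

A 7-joint arm with a two-finger parallel gripper is mounted at the origin on the work surface. World frame = base frame: x ahead of the robot, y to its left, z up, the work surface at z = 0. Lengths are in m, angles in rad, forces in N, time in s.
With the tool pointing down it reaches from about 0.4 to 0.875 m from the base axis. Payload 19.3 kg.
Tool frame: the origin (TCP) lies at the very end of the fingers, on their centre line; the grasp point (between the pads) lies 19 mm behind it; z points along the fingers, y is the line along which they close (so a half turn about z gives the same grasp; the last joint's range is limited). The gripper opens to 85 mm and grips with 20 to 120 N. Pads are 22 mm wide; open, the fingers measure 114 mm over their backs; the gripper's body (76 mm by 85 mm) begins 54 mm behind the grasp point. The pads swing forward as they close: fully open they stand 13 mm farther back than shut.
Start: joints at [1.256, 0.521, -0.036, 1.599, 0.021, 1.021, -0.113], TCP at [0.151, -0.606, 0.231] pointing down, gripper open.
Joint ranges: [-2.91, 2.91], [-0.3, 2.13], [-1.5, 1.42], [0.17, 2.43], [-1.26, 4.41], [0.16, 1.93], [-2.52, 2.52]. Speed limits (rad/s): [1.89, 1.89, 2.39, 2.39, 3.01, 3.01, 3.01].

## Interface

Orientations are given as a rotation vector (axis times angle).
In Python, from cell import manip gives the robot as it stands. The module is installed in compiled form; this text tells all that it offers.
- The arm moves only by the tool arm_command, never from a script. Its argument "rows" is a list of rows, each an object with "dr": the turn, a rotation vector about the tool's x, y, z in units of 0.5 rad (1.0 is 0.5 rad), a list of three; "delta_pos": the shift along the tool's x, y, z in units of 0.5 m (1.0 is 0.5 m), a list of three; "claw": the gripper's target within -1 to 1 (fully open at 1, half-way at 0, shut at -1). A call has 1 to 10 rows; each row is the pose to reach, as a shift and turn from the pose commanded when the call began, along the tool's axes at that moment; what a row does not reach only later rows make up. A row lasts 1/12 s, in which the tool goes at most 41.7 mm and 7.16 degrees, less where a joint would pass 70% of its speed; a pose out of reach is approached as far as the arm can. A call with a number of a shift or a turn outside -1 to 1 is refused whole. A call with a gripper value outside its range is refused whole. The fingers move at their own pace and stop on an object; "newtons" is the grip in N (left out, the last holds). Time passes only in rows, so rows that repeat a pose let the fingers close. It gives the time, the measured TCP pose, the force, the opening and the grip force at its end, in the units of the state.
- manip.sense(): the state, without advancing time (a new reading comes with each control period).
- manip.grab_frame(name): name is "scene" or "top" or "wrist"; returns a dict with "img" (400x640x3 uint8, blue, green, red), "fx", "fy", "cx", "cy" (pixels), "T" (4x4, takes a point from camera to world coordinates). Camera axes: x right, y down, z forward; pixel columns grow to the right and rows downward; lengths in m; the calibration is good to about 2 mm. The wrist camera is an equidistant fisheye: a pixel r from the principal point sees the ray r / f radians off the axis. A picture is of the moment at which its call begins. There is no depth.
- manip.hand_in(): hands the job in; it is judged then, once.
The state is a dict: "clock": time; "joints": joint angles; "joint_velocities": joint speeds; "joint_efforts": joint torques, N m; "position": TCP position; "eef_rot": TCP orientation; "wrist_force": force on the tool from outside, world axes, zero at the start; "moment": the same for the moment, N m; "opening": finger opening in m; "finger_force": force on a finger pad.
Only numpy, scipy, OpenCV 4.12 (cv2) and the standard library are available. Lean on these libraries where they do the work, as an engineer would, in place of code of your own. Each camera call takes 0.05 s, during which the arm holds its last target. There are 200 camera calls.

## Task

The weight sorting block has been pulled back for refilling. Push it gently along the counter, away from the robot, until its whole front edge lies square on the scribed line, without running past the line and without lifting the block; then press the clamp's arm down by its red thumb rest until the rubber foot bears firmly on the block's lug, without crushing the plastic, and leave it like that. Leave the other things on the counter where they are.

Things in the scene. Friction and masses are not known exactly. Their poses are not given: they have to be found in the camera images.
- line: A straight black line scribed in the plywood counter, 2.5 mm wide, 300 mm long, a short tick at each end. Origin: middle of the line, on the counter (z = 0). Its y axis runs along the line; its x axis points level and square to the line, the way the block is to be pushed (away from the robot, give or take 12 degrees).
- block: Loose black weight sorting block, 0.45 to 0.75 kg: open tray of six cups 100 mm deep (x), 150 mm long (y), 48 mm high, walls 6 mm, flat rear face, a solid lug at each end. Origin: centre of the underside; x points to its front edge, which starts 30 to 60 mm short of the line, up to 6 degrees askew. Slides at 2 to 6 N, more if also pressed down, then it sticks and jumps. Over 20 N is a shove.
- front_left (a point): Left end (+y) of the block's lower front edge: 50 mm ahead of the block's origin, 75 mm to its left, at counter height.
- front_right (a point): Right end (-y) of the block's lower front edge: 50 mm ahead of the block's origin, 75 mm to its right, at counter height.
- lug_right (a point): Centre of the top of the block's right (-y) lug, on which the clamp bears: lug 70 mm deep, 40 mm long, top 22 mm above the counter, 95 mm right of the block's origin. The left lug is alike. Over 16 N from the clamp's foot crushes the plastic.
- clamp: Blue and steel hold-down clamp bolted to the counter on the block's right (-y): foot 64 x 50 mm, upright flat bar 126 mm high, and a blue arm that slides down the bar. Origin: centre of the foot, on the counter; its y axis points along the arm towards the block. With the block at the line, the foot of the spindle comes down on the right lug.
- clamp_arm (a joint): How far the clamp's arm has slid down from its top position (m), 0 to 0.055. It starts at 0 to 0.010, slides down under a steady push of about 8 N on the thumb rest and stays where it is left, without springing back.
- spindle (a point): Axis of the spindle at the arm's underside, 95 mm out from the bar; moves with the arm. The threaded spindle hangs below, with a soft rubber foot 20 mm across. It is screwed in or out by hand: the foot's face is 32 to 48 mm below this point, different each time and not measured. Once the foot is on the lug, each further mm of arm adds 8 N: 6 to 9 N above the sliding push is a firm hold.
- thumb_rest (a point): Centre of the top face of the red round thumb rest, 34 mm across, on the clamp's arm, 50 mm out from the bar; moves with the arm. It starts 104 to 114 mm above the counter and ends 74 to 92 mm above it. The top of the spindle, 45 mm farther out, stands up to 18 mm above this face.
- valve_cap: A brass valve cap, 13 mm across, 18 mm high, standing near the block or beyond the line. To be left alone.
- stem_a: An aluminium valve stem standing on its foot, 19 mm across, 44 mm high. To be left alone.
- stem_b: Another such aluminium valve stem. To be left alone.
- rim_protector: A silver rim protector, a curved channel about 85 x 30 mm and 20 mm high, left of the block. To be left alone.
- spoke_wrench: A blue steel spoke wrench lying flat, 108 x 24 x 7 mm. To be left alone.
- c_clamp: A small steel C-clamp lying flat, about 60 x 150 x 20 mm. To be left alone.
- tyre_lever: A steel tyre lever with a red grip lying flat, 250 x 22 x 15 mm, beyond the hold-down clamp. To be left alone.
Things that resemble listed ones, but are neither listed nor needed, are in the scene too. What is shaped like the block but green is not meant.

How it is judged:
By the outcome, as a careful person would: the job done as asked, in the order asked, and still so for the second after the job is handed in, with the robot touching nothing.
It also fails if it takes over 69 s, if anything falls off the work surface, if the arm or the gripper's body presses on something with over 40 N, if the wrist force passes 120 N, or if a joint passes its speed limit or range.

## Working session

There is one attempt and no reset: what is moved stays moved. The work goes in short steps, Python scripts to look and compute and a tool call to move; the robot and the scene stay as the last step left them, time stands still between calls to the robot, and variables do not carry over. Pictures are saved under pics/ and viewed, at most 11 in all, crops included, and the job is handed in when it is done.

Besides the shell and the picture viewer there is one more tool, called after "Emit:" as name(argument=value, ...), one argument or row to a line, values as JSON. arm_command: Moves the arm, as the interface text tells. Its arguments: {"type":"object","properties":{"rows":{"type":"array","items":{"type":"object","properties":{"dr":{"type":"array","items":{"type":"number","minimum":-1,"maximum":1}},"delta_pos":{"type":"array","items":{"type":"number","minimum":-1,"maximum":1}},"claw":{"type":"number"}}}},"newtons":{"type":"number"}},"required":["rows"]}

```bash
mkdir -p pics; cat > h.py <<'E'
import numpy as np, cv2
from scipy.spatial.transform import Rotation as R
from cell import manip
def ray(f,u,v):
    x=(u-f['cx'])/f['fx'];y=(v-f['cy'])/f['fy']
    d=np.array([x,y,1.]);T=np.array(f['T']);return T[:3,3],T[:3,:3]@d
def on(f,u,v,z):
    o,d=ray(f,u,v);return o+d*(z-o[2])/d[2]
def proj(f,p):
    T=np.array(f['T']);c=T[:3,:3].T@(np.array(p)-T[:3,3]);return c[0]/c[2]*f['fx']+f['cx'],c[1]/c[2]*f['fy']+f['cy']
def st():
    s=manip.sense();print('t',s['clock'],'p',np.round(s['position'],4),'r',np.round(s['eef_rot'],4),'F',np.round(s['wrist_force'],2),'op',s['opening']);return s
E
python3 - <<'E'
from h import *
import pickle
fs={}
for n in('scene','top'):
    f=manip.grab_frame(n);fs[n]=f;cv2.imwrite(f'pics/{n}0.png',f['img']);print(n,f['fx'],f['fy'],f['cx'],f['cy'],np.round(f['T'],4).tolist())
pickle.dump(fs,open('f0.pkl','wb'))
s=st();print(R.from_rotvec(s['eef_rot']).as_matrix().round(4))
E
```

```text
scene 453.8783163070614 453.8783163070614 326.2925575296359 195.4486139812638 [[0.3903, 0.7818, -0.4863, 1.0484], [0.9206, -0.3364, 0.1982, -0.1519], [-0.0087, -0.525, -0.8511, 1.0051], [0.0, 0.0, 0.0, 1.0]]
top 371.08859248655517 371.08859248655517 318.6983037016375 202.901975532446 [[0.0131, -0.9959, 0.09, 0.4182], [-0.9999, -0.0127, 0.0052, 0.0651], [-0.0041, -0.09, -0.9959, 1.1259], [0.0, 0.0, 0.0, 1.0]]
t 0.1 p [ 0.1514 -0.6061  0.2308] r [-3.1171e+00 -3.8350e-01  3.0000e-04] F [ 0.06  0.66 -0.31] op 0.08514084261761427
[[ 9.702e-01  2.424e-01 -3.000e-04]
 [ 2.424e-01 -9.702e-01  1.000e-03]
 [-1.000e-04 -1.000e-03 -1.000e+00]]
```

View pics/top0.png

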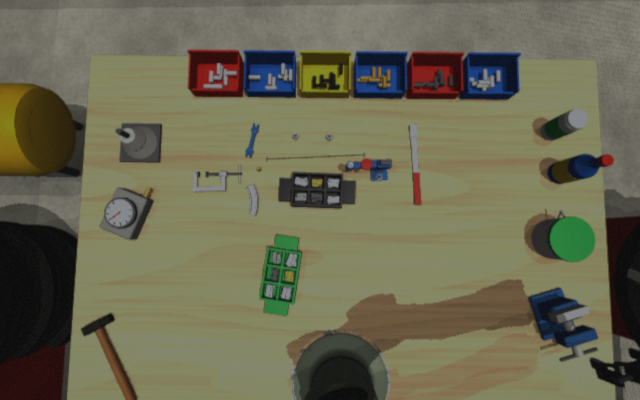

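View pics/scene0.png

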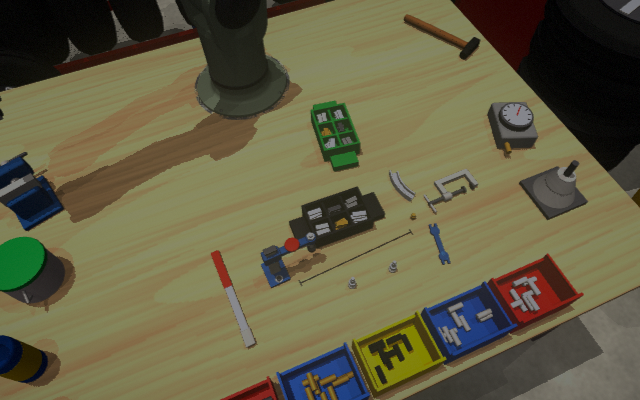

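The black block is at top (317,190) and scene (337,217). The line runs top (267,159)-(365,155). The clamp is at top (370,168), with the thumb rest at scene (292,244). Possible mistakes:
- **Block:** the green block at top (281,275). Rejected by colour.
- **Clamp:** the blue vise at top (562,320) and the C-clamp at top (215,180). Neither has the red rest.
- **Thumb rest:** the red lever grip at top (417,188).

Next, close crops.

```bash
python3 - <<'E'
from h import *
import pickle
fs=pickle.load(open('f0.pkl','rb'))
a=fs['top']['img'][125:215,245:400];b=fs['scene']['img'][180:295,250:420]
cv2.imwrite('pics/c1.png',cv2.resize(a,None,fx=5,fy=5,interpolation=cv2.INTER_CUBIC))
cv2.imwrite('pics/c2.png',cv2.resize(b,None,fx=4.7,fy=4.7,interpolation=cv2.INTER_CUBIC))
E
```

```text
(no output)
```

View pics/c1.png

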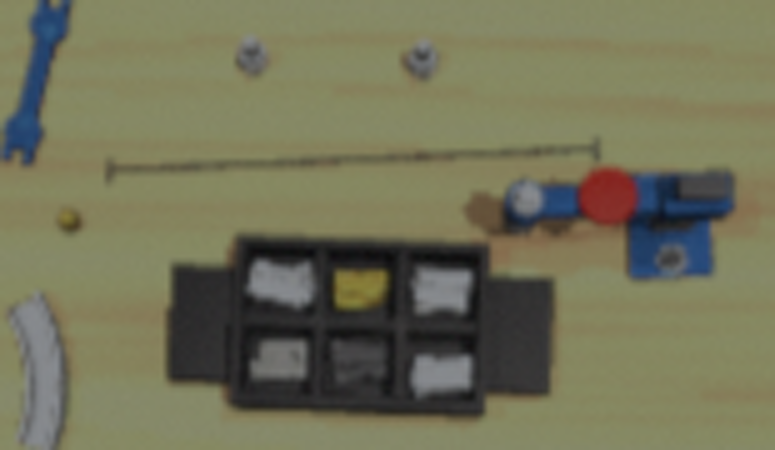

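View pics/c2.png

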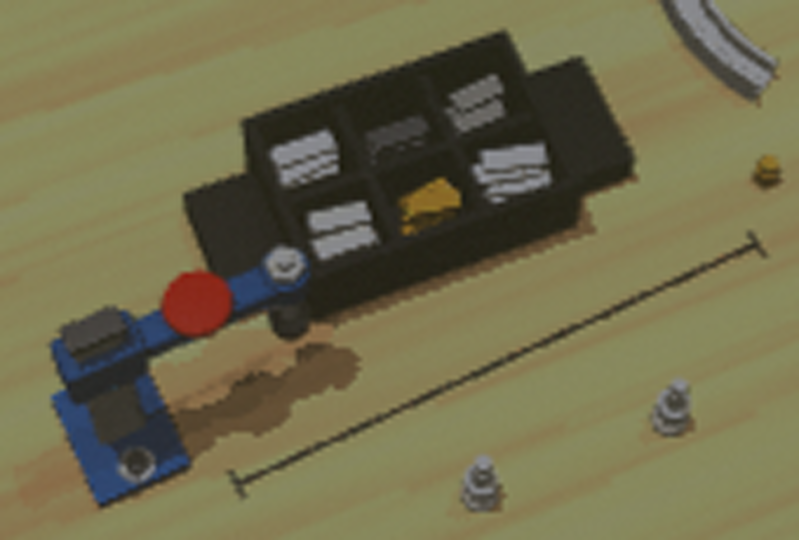

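Crop 1 shows the line ends at (109,170) and (597,149), and rim corners at (236,237), (489,247), (483,413) and (230,406). The red rest is at (608,195) and the spindle top at (525,197). Crop 2 shows the red rest at (197,303), the spindle at (285,265), and the line from (240,484) to (757,244). Both match the description, so I'll measure.

```bash
cat > meas.py <<'E'
from h import *
def linefit(f,p,q,half=3,z=0.,n=60,trim=.08,edge=False):
    """refine a dark line (or dark->light edge) near pixel segment p-q; returns world pts at z"""
    g=cv2.cvtColor(f['img'],cv2.COLOR_BGR2GRAY).astype(np.float32)
    p,q=np.array(p,float),np.array(q,float);d=(q-p)/np.linalg.norm(q-p);nn=np.array([-d[1],d[0]])
    t=np.linspace(trim,1-trim,n);s=np.linspace(-half,half,int(half*10)+1)
    P=p+t[:,None]*(q-p);G=P[:,None]+s[None,:,None]*nn
    I=cv2.remap(g,G[...,0].astype(np.float32),G[...,1].astype(np.float32),cv2.INTER_LINEAR)
    if edge: W=np.abs(np.gradient(I,axis=1));W=W*(W>0.5*W.max(1,keepdims=True))
    else: W=np.clip(np.median(I,1,keepdims=True)-I-3,0,None)
    o=(W*s).sum(1)/(W.sum(1)+1e-6)
    c=np.polyfit(t,o,1)
    for _ in range(3):
        r=o-np.polyval(c,t);k=np.abs(r)<max(2*np.median(np.abs(r)),.1);c=np.polyfit(t[k],o[k],1)
    a=p+np.polyval(c,0)*nn;b=q+np.polyval(c,1)*nn
    print('  px',a.round(2),b.round(2),'resid',np.std((o-np.polyval(c,t))[k]).round(3))
    return np.array([on(f,*a,z),on(f,*b,z)])
def ang(A): d=A[1]-A[0]; return np.degrees(np.arctan2(d[0],-d[1]))
E
python3 - <<'E'
from meas import *
import pickle
fs=pickle.load(open('f0.pkl','rb'));T,S=fs['top'],fs['scene']
c1=lambda u,v:((u+.5)/5-.5+245,(v+.5)/5-.5+125)
c2=lambda u,v:((u+.5)/4.7-.5+250,(v+.5)/4.7-.5+180)
def sh(n,A): print(n,A.round(4).tolist(),'ang',ang(A).round(2),'mid',A.mean(0).round(4),'len',np.linalg.norm(A[1]-A[0]).round(4))
sh('line top',linefit(T,c1(109,170),c1(597,149)))
sh('line scene',linefit(S,c2(757,244),c2(240,484)))
sh('rim front top',linefit(T,c1(236,237),c1(489,247),z=.048,edge=True))
sh('rim rear top',linefit(T,c1(230,406),c1(483,413),z=.048,edge=True))
sh('rim rear scene',linefit(S,c2(505,32),c2(245,122),z=.048,edge=True))
sh('bottom front scene',linefit(S,c2(582,228),c2(335,318),z=0,edge=True,trim=.1))
def tri(n,a,b):
    oa,da=ray(T,*a);ob,db=ray(S,*b)
    M=np.c_[da,-db];t=np.linalg.lstsq(M,ob-oa,rcond=None)[0];A,B=oa+t[0]*da,ob+t[1]*db
    print(n,((A+B)/2).round(4),'gap',np.linalg.norm(A-B).round(4))
def red(f,c):
    h=cv2.cvtColor(f['img'],cv2.COLOR_BGR2HSV);m=(((h[...,0]<8)|(h[...,0]>172))&(h[...,1]>150)&(h[...,2]>60)).astype(np.uint8)
    n,l,s,ce=cv2.connectedComponentsWithStats(m);i=1+np.argmin(np.hypot(*(ce[1:]-c).T));print(ce[i],s[i]);return ce[i]
tri('rest',red(T,c1(608,195)),red(S,c2(197,303)))
tri('spindle top',c1(525,197),c2(285,265))
for nm,a,z in[('RR',(483,413),.048),('RL',(230,406),.048),('FL',(236,237),.048),('FR',(489,247),.048),('lugR far f',(553,280),.022),('lugR far r',(550,393),.022)]: print(nm,on(T,*c1(*a),z).round(4))
E
```

```text
px [266.4  158.64] [364.   154.39] resid 0.052
line top [[0.6548, 0.234, 0.0], [0.6718, -0.0665, 0.0]] ang 3.23 mid [0.6633 0.0837 0.    ] len 0.301
  px [410.59 231.34] [300.58 282.38] resid 0.066
line scene [[0.6528, 0.2332, 0.0], [0.6695, -0.0657, 0.0]] ang 3.18 mid [0.6611 0.0837 0.    ] len 0.2993
  px [291.8  171.87] [342.42 173.54] resid 0.115
rim front top [[0.6062, 0.1511, 0.048], [0.6031, 0.0023, 0.048]] ang -1.2 mid [0.6046 0.0767 0.048 ] len 0.1488
  px [290.59 206.28] [341.17 208.23] resid 0.09
rim rear top [[0.5047, 0.1526, 0.048], [0.5009, 0.0052, 0.048]] ang -1.48 mid [0.5028 0.0789 0.048 ] len 0.1475
  px [356.87 185.89] [301.44 204.71] resid 0.089
rim rear scene [[0.506, 0.1525, 0.048], [0.5021, 0.0047, 0.048]] ang -1.51 mid [0.504  0.0786 0.048 ] len 0.1478
  px [373.6  228.56] [321.04 247.71] resid 0.136
bottom front scene [[0.6098, 0.1525, 0.0], [0.6065, 0.0122, 0.0]] ang -1.35 mid [0.6081 0.0823 0.    ] len 0.1403
[366.20588235 163.95098039] [361 159  11  11 102]
[291.51612903 244.16129032] [285 238  14  14 155]
rest [ 0.6206 -0.0607  0.1072] gap 0.0011
spindle top [ 0.6193 -0.0152  0.1088] gap 0.0027
RR [0.5039 0.0051 0.048 ]
RL [0.5061 0.1526 0.048 ]
FL [0.6058 0.1511 0.048 ]
FR [0.6017 0.0023 0.048 ]
lugR far f [ 0.5866 -0.0377  0.022 ]
lugR far r [ 0.5185 -0.0362  0.022 ]
```

The two views agree to about 2 mm, and the lengths check: line 0.300 m, rim 0.148 m, rest height 0.107 m. The line heading is +3.2°, the block heading is about -1.45°, and the gap is about 54 mm. The spindle sits over the final lug position. Plan: push with both open fingers spread along y, so the block squares itself.

```bash
cat >> h.py <<'E'
O=np.array([.662,.0837,0]);H=np.radians(3.2);X=np.array([np.cos(H),np.sin(H),0]);Y=np.array([-np.sin(H),np.cos(H),0])
def L(x,y,z): return O+x*X+y*Y+np.array([0,0,z])
def lf(p): p=np.array(p)-O; return np.array([p@X,p@Y,p[2]])
def go(p,h=H):
    s=manip.sense();r=R.from_rotvec(s['eef_rot'])
    rt=R.from_matrix(np.array([[np.cos(h),np.sin(h),0],[np.sin(h),-np.cos(h),0],[0,0,-1]]).T)
    print('  go',np.round(p,4),'delta',(r.inv().apply(np.array(p)-s['position'])/.5).round(4),'dr',((r.inv()*rt).as_rotvec()/.5).round(4))
E
python3 - <<'E'
from h import *
go([.45,-.35,.23]);go(L(-.185,0,.23))
E
```

```text
go [ 0.45 -0.35  0.23] delta [ 0.7036 -0.3521  0.0019] dr [-2.00e-03  3.00e-04  3.78e-01]
  go [0.4773 0.0734 0.23  ] delta [ 0.9618 -1.1604  0.0027] dr [-2.00e-03  3.00e-04  3.78e-01]
```

Emit:
arm_command(
  rows=[
    {"delta_pos": [0.7,-0.35,0],"dr": [0,0,0.38],"claw": 1},
    {"delta_pos": [0.7,-0.35,0],"dr": [0,0,0.38],"claw": 1},
    {"delta_pos": [0.7,-0.35,0],"dr": [0,0,0.38],"claw": 1},
    {"delta_pos": [0.7,-0.35,0],"dr": [0,0,0.38],"claw": 1},
    {"delta_pos": [0.7,-0.35,0],"dr": [0,0,0.38],"claw": 1},
    {"delta_pos": [0.7,-0.35,0],"dr": [0,0,0.38],"claw": 1},
    {"delta_pos": [0.7,-0.35,0],"dr": [0,0,0.38],"claw": 1},
    {"delta_pos": [0.7,-0.35,0],"dr": [0,0,0.38],"claw": 1},
    {"delta_pos": [0.7,-0.35,0],"dr": [0,0,0.38],"claw": 1},
    {"delta_pos": [0.7,-0.35,0],"dr": [0,0,0.38],"claw": 1},
  ],
)

```text
clock: 0.93
position: [0.4528, -0.347, 0.2311]
eef_rot: [-3.138, -0.094, -0.002]
wrist_force: [0.8, 0.5, -0.2]
opening: 0.0853
finger_force: 0.0
```

```bash
python3 - <<'E'
from h import *
s=st();print(np.round(s['joints'],3));go(L(-.185,0,.23))
E
```

```text
t 0.9333 p [ 0.4528 -0.347   0.2311] r [-3.1384e+00 -9.4400e-02 -2.1000e-03] F [ 0.84  0.55 -0.23] op 0.0852843293238965
[ 0.611  0.435 -0.081  1.745  0.039  0.963 -0.996]
  go [0.4773 0.0734 0.23  ] delta [ 0.0995 -0.8363  0.0038] dr [-0.0035 -0.0027  0.0086]
```

Emit:
arm_command(
  rows=[
    {"delta_pos": [0.1,-0.84,0],"dr": [0,0,0.008]},
    {"delta_pos": [0.1,-0.84,0],"dr": [0,0,0.008]},
    {"delta_pos": [0.1,-0.84,0],"dr": [0,0,0.008]},
    {"delta_pos": [0.1,-0.84,0],"dr": [0,0,0.008]},
    {"delta_pos": [0.1,-0.84,0],"dr": [0,0,0.008]},
    {"delta_pos": [0.1,-0.84,0],"dr": [0,0,0.008]},
    {"delta_pos": [0.1,-0.84,0],"dr": [0,0,0.008]},
    {"delta_pos": [0.1,-0.84,0],"dr": [0,0,0.008]},
    {"delta_pos": [0.1,-0.84,0],"dr": [0,0,0.008]},
    {"delta_pos": [0.1,-0.84,0],"dr": [0,0,0.008]},
  ],
)

```text
invalid input
```

```bash
python3 - <<'E'
from h import *
st();go(L(-.185,0,.23));go(L(-.185,0,.012))
E
```

```text
t 0.9333 p [ 0.4528 -0.347   0.2311] r [-3.1384e+00 -9.4400e-02 -2.1000e-03] F [ 0.84  0.55 -0.23] op 0.0852843293238965
  go [0.4773 0.0734 0.23  ] delta [ 0.0995 -0.8363  0.0038] dr [-0.0035 -0.0027  0.0086]
  go [0.4773 0.0734 0.012 ] delta [ 0.0989 -0.8355  0.4398] dr [-0.0035 -0.0027  0.0086]
```

Emit:
arm_command(
  rows=[
    {"delta_pos": [0.1,-0.84,0],"dr": [0,0,0.008],"claw": 1},
    {"delta_pos": [0.1,-0.84,0],"dr": [0,0,0.008],"claw": 1},
    {"delta_pos": [0.1,-0.84,0],"dr": [0,0,0.008],"claw": 1},
    {"delta_pos": [0.1,-0.84,0],"dr": [0,0,0.008],"claw": 1},
    {"delta_pos": [0.1,-0.84,0],"dr": [0,0,0.008],"claw": 1},
    {"delta_pos": [0.1,-0.84,0],"dr": [0,0,0.008],"claw": 1},
    {"delta_pos": [0.1,-0.84,0],"dr": [0,0,0.008],"claw": 1},
    {"delta_pos": [0.1,-0.84,0],"dr": [0,0,0.008],"claw": 1},
    {"delta_pos": [0.1,-0.84,0],"dr": [0,0,0.008],"claw": 1},
    {"delta_pos": [0.1,-0.84,0],"dr": [0,0,0.008],"claw": 1},
  ],
)

```text
clock: 1.77
position: [0.4747, 0.066, 0.2314]
eef_rot: [3.14, 0.08, 0.0]
wrist_force: [1.6, -0.2, 0.2]
opening: 0.0857
finger_force: 0.0
```

```bash
python3 - <<'E'
from h import *
st();go(L(-.185,0,.23));go(L(-.185,0,.012))
E
```

```text
t 1.7667 p [0.4747 0.066  0.2314] r [3.1405e+00 7.9500e-02 1.0000e-04] F [ 1.57 -0.16  0.16] op 0.0856542502618816
  go [0.4773 0.0734 0.23  ] delta [ 0.0059 -0.0145  0.0027] dr [ 0.0002 -0.0001 -0.0104]
  go [0.4773 0.0734 0.012 ] delta [ 0.0058 -0.0145  0.4387] dr [ 0.0002 -0.0001 -0.0104]
```

Emit:
arm_command(
  rows=[
    {"delta_pos": [0.006,-0.0145,0.1],"dr": [0,0,-0.0104],"claw": 1},
    {"delta_pos": [0.006,-0.0145,0.2],"dr": [0,0,-0.0104],"claw": 1},
    {"delta_pos": [0.006,-0.0145,0.27],"dr": [0,0,-0.0104],"claw": 1},
    {"delta_pos": [0.006,-0.0145,0.33],"dr": [0,0,-0.0104],"claw": 1},
    {"delta_pos": [0.006,-0.0145,0.38],"dr": [0,0,-0.0104],"claw": 1},
    {"delta_pos": [0.006,-0.0145,0.42],"dr": [0,0,-0.0104],"claw": 1},
    {"delta_pos": [0.006,-0.0145,0.439],"dr": [0,0,-0.0104],"claw": 1},
    {"delta_pos": [0.006,-0.0145,0.439],"dr": [0,0,-0.0104],"claw": 1},
    {"delta_pos": [0.006,-0.0145,0.439],"dr": [0,0,-0.0104],"claw": 1},
    {"delta_pos": [0.006,-0.0145,0.439],"dr": [0,0,-0.0104],"claw": 1},
  ],
)

```text
clock: 2.6
position: [0.4785, 0.0715, 0.013]
eef_rot: [-3.14, -0.087, -0.002]
wrist_force: [0.2, -1.5, -0.1]
opening: 0.0853
finger_force: 0.0
```

```bash
python3 - <<'E'
from h import *
s=st();print(lf(s['position']));go(L(-.185,0,.008));go(L(-.168,0,.008))
f=manip.grab_frame('scene');cv2.imwrite('pics/s1.png',cv2.resize(f['img'][130:300,240:420],None,fx=4,fy=3.5,interpolation=cv2.INTER_CUBIC))
E
```

```text
t 2.6 p [0.4785 0.0715 0.013 ] r [-3.1401e+00 -8.7500e-02 -2.4000e-03] F [ 0.18 -1.46 -0.05] op 0.08530930274110061
[-0.18393951 -0.00190091  0.01298423]
  go [0.4773 0.0734 0.008 ] delta [-0.0021 -0.0038  0.01  ] dr [-0.0005 -0.0031 -0.0003]
  go [0.4943 0.0743 0.008 ] delta [ 0.0319 -0.0038  0.01  ] dr [-0.0005 -0.0031 -0.0003]
```

View pics/s1.png

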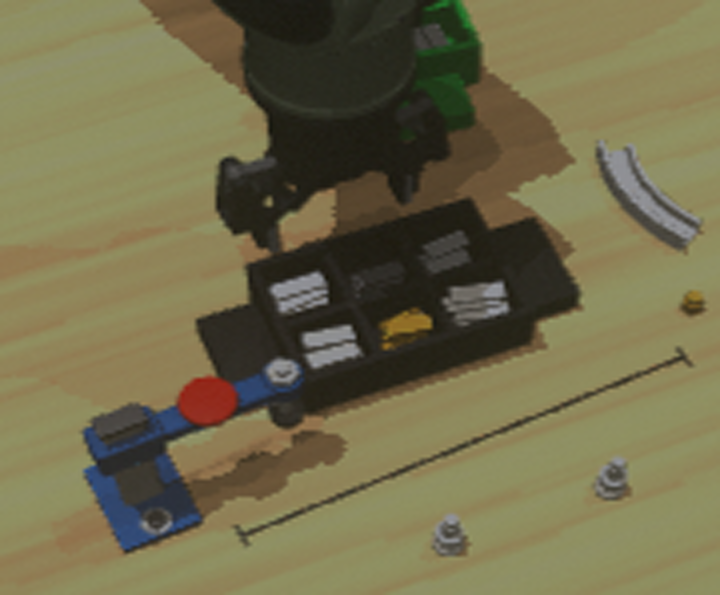

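The picture shows both fingers behind the rear face, at crop px (270,235) and (405,190), clear of the block and the green decoy. Next a slow approach.

Emit:
arm_command(
  rows=[
    {"delta_pos": [0.002,-0.004,0.005],"dr": [0,-0.003,0],"claw": 1},
    {"delta_pos": [0.004,-0.004,0.01],"dr": [0,-0.003,0],"claw": 1},
    {"delta_pos": [0.007,-0.004,0.01],"dr": [0,-0.003,0],"claw": 1},
    {"delta_pos": [0.01,-0.004,0.01],"dr": [0,-0.003,0],"claw": 1},
    {"delta_pos": [0.013,-0.004,0.01],"dr": [0,-0.003,0],"claw": 1},
    {"delta_pos": [0.016,-0.004,0.01],"dr": [0,-0.003,0],"claw": 1},
    {"delta_pos": [0.019,-0.004,0.01],"dr": [0,-0.003,0],"claw": 1},
    {"delta_pos": [0.022,-0.004,0.01],"dr": [0,-0.003,0],"claw": 1},
    {"delta_pos": [0.025,-0.004,0.01],"dr": [0,-0.003,0],"claw": 1},
    {"delta_pos": [0.028,-0.004,0.01],"dr": [0,-0.003,0],"claw": 1},
  ],
)

```text
clock: 3.48
position: [0.4915, 0.0741, 0.0067]
eef_rot: [3.14, 0.088, -0.003]
wrist_force: [-5.1, 0.1, 3.5]
opening: 0.0855
finger_force: 2.2
```

```bash
python3 - <<'E'
from h import *
s=st();print(lf(s['position']));go(L(-.15,0,.008))
E
```

```text
t 3.4833 p [0.4915 0.0741 0.0067] r [ 3.1401  0.0875 -0.0033] F [-5.11  0.1   3.47] op 0.0854623414308177
[-1.70764020e-01 -6.12534809e-05  6.74635177e-03]
  go [0.5122 0.0753 0.008 ] delta [ 0.0415 -0.0001 -0.0026] dr [ 0.0003  0.0042 -0.0003]
```

Emit:
arm_command(
  rows=[
    {"delta_pos": [-0.006,0,0],"dr": [0,0.004,0],"claw": 1},
    {"delta_pos": [-0.012,0,-0.003],"dr": [0,0.004,0],"claw": 1},
    {"delta_pos": [-0.012,0,-0.007],"dr": [0,0.004,0],"claw": 1},
    {"delta_pos": [-0.01,0,-0.007],"dr": [0,0.004,0],"claw": 1},
    {"delta_pos": [-0.008,0,-0.007],"dr": [0,0.004,0],"claw": 1},
    {"delta_pos": [-0.005,0,-0.007],"dr": [0,0.004,0],"claw": 1},
    {"delta_pos": [-0.002,0,-0.007],"dr": [0,0.004,0],"claw": 1},
    {"delta_pos": [0.0,0,-0.007],"dr": [0,0.004,0],"claw": 1},
    {"delta_pos": [0.002,0,-0.007],"dr": [0,0.004,0],"claw": 1},
    {"delta_pos": [0.004,0,-0.007],"dr": [0,0.004,0],"claw": 1},
  ],
)

```text
clock: 4.32
position: [0.4929, 0.074, 0.0101]
eef_rot: [3.14, 0.087, -0.002]
wrist_force: [-5.9, -1.6, 3.3]
opening: 0.0857
finger_force: 2.6
```

```bash
python3 - <<'E'
from h import *
s=st();print(lf(s['position']));go(L(-.15,0,.01))
E
```

```text
t 4.3167 p [0.4929 0.074  0.0101] r [ 3.1398e+00  8.7300e-02 -1.8000e-03] F [-5.93 -1.62  3.26] op 0.08571185846507264
[-0.16935072 -0.00022742  0.01013511]
  go [0.5122 0.0753 0.01  ] delta [ 0.0387 -0.0005  0.0002] dr [ 0.001   0.0024 -0.0006]
```

Emit:
arm_command(
  rows=[
    {"delta_pos": [0.002,0,-0.001],"dr": [0,0.002,0],"claw": 1},
    {"delta_pos": [0.004,0,-0.001],"dr": [0,0.002,0],"claw": 1},
    {"delta_pos": [0.006,0,-0.001],"dr": [0,0.002,0],"claw": 1},
    {"delta_pos": [0.008,0,-0.001],"dr": [0,0.002,0],"claw": 1},
    {"delta_pos": [0.01,0,-0.001],"dr": [0,0.002,0],"claw": 1},
    {"delta_pos": [0.012,0,-0.001],"dr": [0,0.002,0],"claw": 1},
    {"delta_pos": [0.014,0,-0.001],"dr": [0,0.002,0],"claw": 1},
    {"delta_pos": [0.016,0,-0.001],"dr": [0,0.002,0],"claw": 1},
    {"delta_pos": [0.018,0,-0.001],"dr": [0,0.002,0],"claw": 1},
    {"delta_pos": [0.02,0,-0.001],"dr": [0,0.002,0],"claw": 1},
  ],
)

```text
clock: 5.15
position: [0.5037, 0.0749, 0.0108]
eef_rot: [-3.14, -0.088, -0.002]
wrist_force: [-1.7, -0.7, -1.3]
opening: 0.0851
finger_force: 1.1
```

```bash
cat > fm.py <<'E'
from meas import *
# block measured: start estimates shifted; scene-view bottom front edge & line
def check(guess, tag=None):
    f=manip.grab_frame('scene');s=st();print('tcp lf',lf(s['position']).round(4))
    Ln=linefit(f,(410.59,231.34),(300.58,282.38))
    a,b=[proj(f,L(guess[0],y,0)) for y in(.07,-.045)]
    E=linefit(f,a,b,edge=True,trim=.02)
    d=Ln[1]-Ln[0];d/=np.linalg.norm(d);n=np.array([-d[1],d[0],0])
    if n[0]<0:n=-n
    print('edge rel line (mm) L,R',((E-Ln[0])@n*1000).round(2),'line ang',ang(Ln).round(2),'edge ang',ang(E).round(2))
    if tag: cv2.imwrite(f'pics/{tag}.png',cv2.resize(f['img'][180:290,270:420],None,fx=5,fy=5,interpolation=cv2.INTER_CUBIC))
    return f
E
python3 - <<'E'
from fm import *
check([-.044],'s2');go(L(-.14,0,.01))
E
```

```text
t 5.2 p [0.504  0.0749 0.0108] r [-3.1402e+00 -8.7800e-02 -2.7000e-03] F [-0.91 -1.76 -1.98] op 0.08502607934315104
tcp lf [-1.583e-01  1.000e-04  1.080e-02]
  px [410.59 231.35] [300.58 282.38] resid 0.063
  px [373.97 230.38] [332.23 248.52] resid 0.144
edge rel line (mm) L,R [-42.64 -44.54] line ang 3.18 edge ang 2.23
  go [0.5222 0.0759 0.01  ] delta [0.0366 0.0001 0.0017] dr [-0.0002 -0.0035  0.0001]
```

View pics/s2.png

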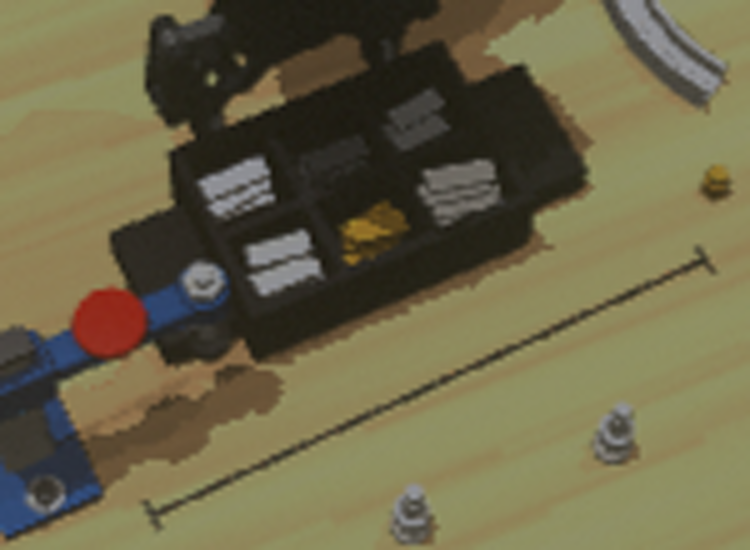

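The crop shows the block nearly square, its front edge running from about (262,358) to (530,243), with about 43 mm left. I'll continue pushing.

Emit:
arm_command(
  rows=[
    {"delta_pos": [0.003,0,0],"dr": [0,-0.003,0],"claw": 1},
    {"delta_pos": [0.006,0,0],"dr": [0,-0.003,0],"claw": 1},
    {"delta_pos": [0.009,0,0],"dr": [0,-0.003,0],"claw": 1},
    {"delta_pos": [0.012,0,0],"dr": [0,-0.003,0],"claw": 1},
    {"delta_pos": [0.015,0,0],"dr": [0,-0.003,0],"claw": 1},
    {"delta_pos": [0.018,0,0],"dr": [0,-0.003,0],"claw": 1},
    {"delta_pos": [0.021,0,0],"dr": [0,-0.003,0],"claw": 1},
    {"delta_pos": [0.024,0,0],"dr": [0,-0.003,0],"claw": 1},
    {"delta_pos": [0.027,0,0],"dr": [0,-0.003,0],"claw": 1},
    {"delta_pos": [0.03,0,0],"dr": [0,-0.003,0],"claw": 1},
  ],
)

```text
clock: 6.03
position: [0.5187, 0.0758, 0.0108]
eef_rot: [-3.14, -0.088, 0.0]
wrist_force: [-4.0, -0.3, 1.4]
opening: 0.0855
finger_force: 2.2
```

Emit:
arm_command(
  rows=[
    {"delta_pos": [0.003,0,0],"dr": [0,0,0],"claw": 1},
    {"delta_pos": [0.006,0,0],"dr": [0,0,0],"claw": 1},
    {"delta_pos": [0.009,0,0],"dr": [0,0,0],"claw": 1},
    {"delta_pos": [0.012,0,0],"dr": [0,0,0],"claw": 1},
    {"delta_pos": [0.015,0,0],"dr": [0,0,0],"claw": 1},
    {"delta_pos": [0.018,0,0],"dr": [0,0,0],"claw": 1},
    {"delta_pos": [0.021,0,0],"dr": [0,0,0],"claw": 1},
    {"delta_pos": [0.024,0,0],"dr": [0,0,0],"claw": 1},
    {"delta_pos": [0.026,0,0],"dr": [0,0,0],"claw": 1},
    {"delta_pos": [0.028,0,0],"dr": [0,0,0],"claw": 1},
  ],
)

```text
clock: 6.87
position: [0.5327, 0.0765, 0.0108]
eef_rot: [3.14, 0.088, -0.0]
wrist_force: [-5.5, -0.9, 2.1]
opening: 0.0853
finger_force: 2.5
```

```bash
python3 - <<'E'
from fm import *
check([-.0145]);go(L(-.12,0,.01))
E
```

```text
t 6.9167 p [0.5329 0.0765 0.0108] r [-3.1403e+00 -8.7800e-02 -2.0000e-04] F [-3.17 -0.36 -0.22] op 0.08540295449200634
tcp lf [-0.1293  0.      0.0108]
  px [410.59 231.35] [300.58 282.38] resid 0.063
  px [379.42 238.98] [337.58 258.24] resid 0.092
edge rel line (mm) L,R [-16.04 -16.  ] line ang 3.18 edge ang 3.19
  go [0.5422 0.077  0.01  ] delta [0.0187 0.0001 0.0017] dr [-0.     -0.0003  0.0001]
```

Emit:
arm_command(
  rows=[
    {"delta_pos": [0.002,0,0],"dr": [0,0,0],"claw": 1},
    {"delta_pos": [0.004,0,0],"dr": [0,0,0],"claw": 1},
    {"delta_pos": [0.006,0,0],"dr": [0,0,0],"claw": 1},
    {"delta_pos": [0.008,0,0],"dr": [0,0,0],"claw": 1},
    {"delta_pos": [0.01,0,0],"dr": [0,0,0],"claw": 1},
    {"delta_pos": [0.012,0,0],"dr": [0,0,0],"claw": 1},
    {"delta_pos": [0.014,0,0],"dr": [0,0,0],"claw": 1},
    {"delta_pos": [0.016,0,0],"dr": [0,0,0],"claw": 1},
    {"delta_pos": [0.018,0,0],"dr": [0,0,0],"claw": 1},
    {"delta_pos": [0.02,0,0],"dr": [0,0,0],"claw": 1},
  ],
)

```text
clock: 7.75
position: [0.5427, 0.0771, 0.0109]
eef_rot: [-3.14, -0.088, -0.0]
wrist_force: [-4.9, 0.4, 2.7]
opening: 0.0855
finger_force: 2.4
```

```bash
python3 - <<'E'
from fm import *
check([-.0058],'s3');go(L(-.115,0,.01))
E
```

```text
t 7.8 p [0.5429 0.0771 0.0108] r [-3.1403e+00 -8.7800e-02 -4.0000e-04] F [-4.18 -1.3   1.03] op 0.08544694136417075
tcp lf [-1.193e-01  1.000e-04  1.080e-02]
  px [410.43 231.  ] [300.51 282.23] resid 0.311
  px [382.15 243.95] [340.09 263.12] resid 0.41
edge rel line (mm) L,R [-0.55 -1.51] line ang 3.29 edge ang 2.81
  go [0.5472 0.0773 0.01  ] delta [0.0085 0.0001 0.0017] dr [-0.0001 -0.0006  0.0002]
```

View pics/s3.png

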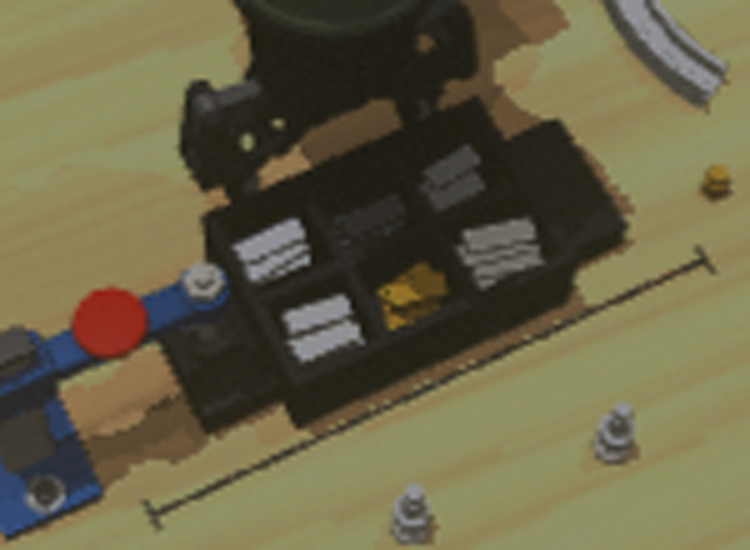

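Emit:
arm_command(
  rows=[
    {"delta_pos": [0.001,0,0],"dr": [0,0,0],"claw": 1},
    {"delta_pos": [0.002,0,0],"dr": [0,0,0],"claw": 1},
    {"delta_pos": [0.003,0,0],"dr": [0,0,0],"claw": 1},
    {"delta_pos": [0.004,0,0],"dr": [0,0,0],"claw": 1},
    {"delta_pos": [0.005,0,0],"dr": [0,0,0],"claw": 1},
    {"delta_pos": [0.006,0,0],"dr": [0,0,0],"claw": 1},
    {"delta_pos": [0.007,0,0],"dr": [0,0,0],"claw": 1},
    {"delta_pos": [0.0075,0,0],"dr": [0,0,0],"claw": 1},
    {"delta_pos": [0.008,0,0],"dr": [0,0,0],"claw": 1},
    {"delta_pos": [0.008,0,0],"dr": [0,0,0],"claw": 1},
  ],
)

```text
clock: 8.63
position: [0.5466, 0.0773, 0.0108]
eef_rot: [-3.14, -0.088, 0.0]
wrist_force: [-5.2, -0.4, 3.5]
opening: 0.0856
finger_force: 2.3
```

```bash
python3 - <<'E'
from h import *
s=st();print(lf(s['position']).round(4));go(L(-.16,0,.01));go(L(-.06,0,.30));go(L(.05,0,.25))
E
```

```text
t 8.6333 p [0.5466 0.0773 0.0108] r [-3.1403 -0.0879  0.    ] F [-5.21 -0.4   3.53] op 0.08558198307596693
[-1.156e-01  1.000e-04  1.080e-02]
  go [0.5022 0.0748 0.01  ] delta [-0.0889  0.0001  0.0017] dr [-0.      0.      0.0002]
  go [0.6021 0.0804 0.3   ] delta [ 1.111e-01  1.000e-04 -5.783e-01] dr [-0.      0.      0.0002]
  go [0.7119 0.0865 0.25  ] delta [ 3.311e-01  2.000e-04 -4.783e-01] dr [-0.      0.      0.0002]
```

About 2 mm remains. I'll back off and check with the wrist camera from above the front edge before the last nudge.

Emit:
arm_command(
  rows=[
    {"delta_pos": [-0.02,0,0],"dr": [0,0,0],"claw": 1},
    {"delta_pos": [-0.04,0,0],"dr": [0,0,0],"claw": 1},
    {"delta_pos": [-0.05,0,-0.08],"dr": [0,0,0],"claw": 1},
    {"delta_pos": [-0.05,0,-0.16],"dr": [0,0,0],"claw": 1},
    {"delta_pos": [-0.05,0,-0.24],"dr": [0,0,0],"claw": 1},
    {"delta_pos": [-0.05,0,-0.32],"dr": [0,0,0],"claw": 1},
    {"delta_pos": [0.0,0,-0.38],"dr": [0,0,0],"claw": 1},
    {"delta_pos": [0.08,0,-0.38],"dr": [0,0,0],"claw": 1},
    {"delta_pos": [0.16,0,-0.38],"dr": [0,0,0],"claw": 1},
    {"delta_pos": [0.24,0,-0.38],"dr": [0,0,0],"claw": 1},
  ],
)

```text
clock: 9.47
position: [0.669, 0.0838, 0.2023]
eef_rot: [-3.14, -0.087, -0.005]
wrist_force: [0.5, 0.1, 0.3]
opening: 0.0854
finger_force: 0.0
```

Emit:
arm_command(
  rows=[
    {"delta_pos": [0.04,0,0],"dr": [0,0,0],"claw": 1},
    {"delta_pos": [0.08,0,0],"dr": [0,0,0],"claw": 1},
    {"delta_pos": [0.08,0,0],"dr": [0,0,0],"claw": 1},
    {"delta_pos": [0.08,0,0],"dr": [0,0,0],"claw": 1},
    {"delta_pos": [0.08,0,0],"dr": [0,0,0],"claw": 1},
  ],
)

```text
clock: 9.88
position: [0.7062, 0.0863, 0.2007]
eef_rot: [-3.14, -0.088, -0.0]
wrist_force: [-0.7, 0.4, -0.3]
opening: 0.0854
finger_force: 0.0
```

```bash
python3 - <<'E'
from h import *
import pickle
s=st();print(lf(s['position']))
w=manip.grab_frame('wrist');sc=manip.grab_frame('scene');tp=manip.grab_frame('top');pickle.dump((w,sc,tp),open('f1.pkl','wb'))
cv2.imwrite('pics/w1.png',w['img']);print(w['fx'],w['cx'],w['cy'],np.round(w['T'],3).tolist())
E
```

```text
t 9.8833 p [0.7062 0.0863 0.2007] r [-3.1403e+00 -8.7800e-02 -3.0000e-04] F [-0.66  0.39 -0.28] op 0.0853919187577438
[4.42493972e-02 8.44084537e-05 2.00737533e-01]
309.70691628693146 319.4510276515097 196.82252681631024 [[0.056, -0.952, -0.3, 0.784], [-0.998, -0.053, -0.016, 0.089], [-0.0, 0.3, -0.954, 0.343], [0.0, 0.0, 0.0, 1.0]]
```

View pics/w1.png

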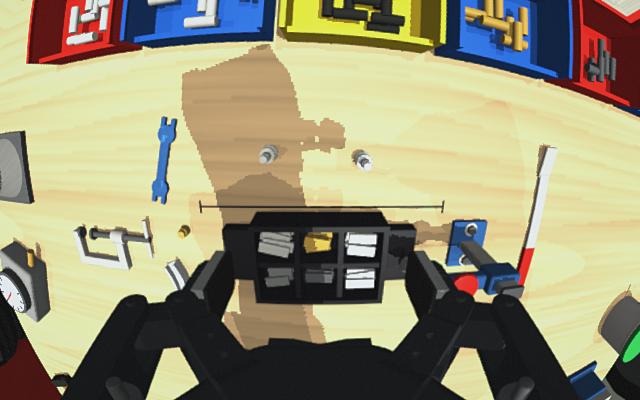

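Wrist view: the line runs (200,207)-(443,206), with the block's front edge just below it, about (253,212)-(385,212). I'll take profiles across both in world coordinates.

```bash
cat > wp.py <<'E'
from h import *
def fproj(f,P):
    T=np.array(f['T']);c=(P-T[:3,3])@T[:3,:3];r=np.hypot(c[:,0],c[:,1]);th=np.arctan2(r,c[:,2])
    return (f['cx']+f['fx']*th*c[:,0]/r).astype(np.float32),(f['cy']+f['fy']*th*c[:,1]/r).astype(np.float32)
def prof(w,ys,xs=np.arange(-12,8.01,.1)*1e-3,bw=.008):
    g=cv2.cvtColor(w['img'],cv2.COLOR_BGR2GRAY).astype(np.float32);out=[]
    for y0 in ys:
        acc=0
        for y in np.linspace(y0-bw/2,y0+bw/2,9):
            u,v=fproj(w,np.array([L(x,y,0) for x in xs]));acc=acc+cv2.remap(g,u[None],v[None],cv2.INTER_LINEAR)[0]
        out.append(acc/9)
    return xs,np.array(out)
E
python3 - <<'E'
from wp import *
import pickle
w,sc,tp=pickle.load(open('f1.pkl','rb'))
ys=np.array([.13,.1,.065,.04,.02,0,-.02,-.04,-.065,-.1,-.13])
xs,I=prof(w,ys)
for y,r in zip(ys,I): print(y,r[::8].astype(int))
print((xs[::8]*1000).round(1))
E
```

```text
0.13 [213 212 212 212 212 212 212 212 212 212 212 213 214 215 214 157 110  80
 117 168 196 208 207 207 209 210]
0.1 [129 129 129 129 129 129 129 129 130 129 128 127 127 127 124  92  53  49
  65 102 117 127 126 127 127 128]
0.065 [ 20  19  19  20  20  20  17  18  25  53  84 106 120 130 122  95  45  45
  63 103 121 129 129 129 128 128]
0.04 [ 20  20  21  20  19  18  17  17  24  48  81  95 107 118 115  97  50  45
  60 103 124 131 129 128 127 127]
0.02 [ 19  20  20  20  20  19  17  16  24  46  81  98 112 121 117 100  52  44
  58 102 124 131 130 129 128 126]
0.0 [ 21  20  20  20  20  20  18  17  27  52  91 104 114 122 117  98  50  50
  84 166 208 216 213 210 207 205]
-0.02 [ 20  20  20  19  19  19  18  16  24  45  80  94 107 118 116 100  48  48
  81 164 207 215 210 206 203 201]
-0.04 [ 20  20  20  21  21  20  17  17  28  58 102 126 145 156 149 124  63  64
  99 185 221 225 221 218 217 218]
-0.065 [ 20  21  22  21  20  20  18  19  28  62 101 120 135 146 141 114  55  68
 109 189 222 230 227 226 226 226]
-0.1 [221 220 220 220 219 219 220 220 220 221 222 223 223 220 206 161  98  93
 121 194 219 230 228 227 226 226]
-0.13 [219 218 218 218 218 218 219 219 220 222 225 227 229 223 210 158 112  95
 130 193 217 230 228 227 226 227]
[-12.  -11.2 -10.4  -9.6  -8.8  -8.   -7.2  -6.4  -5.6  -4.8  -4.   -3.2
  -2.4  -1.6  -0.8  -0.    0.8   1.6   2.4   3.2   4.    4.8   5.6   6.4
   7.2   8. ]
```

```bash
python3 - <<'E'
from wp import *
import wp,pickle
w,sc,tp=pickle.load(open('f1.pkl','rb'))
ys=np.array([.13,.065,.04,0,-.02,-.04,-.065,-.13])
wp.fproj=lambda f,P:tuple(np.array([proj(f,p) for p in P]).astype(np.float32).T)
xs,I=prof(sc,ys)
for y,r in zip(ys,I): print(y,r[::8].astype(int))
print((xs[::8]*1000).round(1))
E
```

```text
0.13 [132 132 131 131 131 131 131 129 128 126 123 112  96  78  67  72  85 101
 113 120 123 126 127 126 125 124]
0.065 [29 29 30 30 31 33 37 43 51 58 62 60 53 46 44 46 53 61 69 74 75 76 75 75
 74 74]
0.04 [31 31 31 31 31 34 38 45 52 58 61 60 55 49 46 49 56 65 72 75 75 75 74 73
 73 72]
0.0 [ 32  32  32  32  33  35  39  45  52  57  59  57  54  53  57  68  86 106
 121 128 129 128 127 126 126 126]
-0.02 [ 33  33  33  34  35  38  43  49  55  62  66  65  59  54  54  65  84 104
 119 125 127 126 126 126 126 128]
-0.04 [ 35  35  35  35  36  39  45  54  65  75  77  71  62  56  57  66  84 106
 125 135 138 138 139 140 141 143]
-0.065 [ 37  37  37  38  39  43  50  59  70  79  83  82  78  72  72  86 107 128
 140 144 145 146 146 146 147 147]
-0.13 [140 140 140 140 141 141 143 144 146 146 141 129 110  92  84  90 106 125
 137 144 146 147 147 148 148 148]
[-12.  -11.2 -10.4  -9.6  -8.8  -8.   -7.2  -6.4  -5.6  -4.8  -4.   -3.2
  -2.4  -1.6  -0.8  -0.    0.8   1.6   2.4   3.2   4.    4.8   5.6   6.4
   7.2   8. ]
```

Both views now give the same gap, about 5.8 mm, and the block is square; the earlier edge fit was shadow-biased. The target TCP line-x is about -0.1105. I'll go back behind the block.

Emit:
arm_command(
  rows=[
    {"delta_pos": [-0.08,0,0],"dr": [0,0,0],"claw": 1},
    {"delta_pos": [-0.16,0,0],"dr": [0,0,0],"claw": 1},
    {"delta_pos": [-0.24,0,0],"dr": [0,0,0],"claw": 1},
    {"delta_pos": [-0.32,0,0],"dr": [0,0,0],"claw": 1},
    {"delta_pos": [-0.38,0,0],"dr": [0,0,0],"claw": 1},
    {"delta_pos": [-0.38,0,0.08],"dr": [0,0,0],"claw": 1},
    {"delta_pos": [-0.38,0,0.16],"dr": [0,0,0],"claw": 1},
    {"delta_pos": [-0.38,0,0.24],"dr": [0,0,0],"claw": 1},
    {"delta_pos": [-0.38,0,0.3],"dr": [0,0,0],"claw": 1},
    {"delta_pos": [-0.38,0,0.3],"dr": [0,0,0],"claw": 1},
  ],
)

```text
clock: 10.87
position: [0.5137, 0.0752, 0.0467]
eef_rot: [3.139, 0.089, -0.01]
wrist_force: [-2.5, -0.4, -0.2]
opening: 0.0854
finger_force: 0.0
```

```bash
python3 - <<'E'
from h import *
s=st();print(lf(s['position']).round(4));go(L(-.13,0,.011));go(L(-.118,0,.011))
E
```

```text
t 10.8667 p [0.5137 0.0752 0.0467] r [ 3.1393  0.0888 -0.01  ] F [-2.54 -0.41 -0.18] op 0.08537274312237401
[-0.1486 -0.0003  0.0467]
  go [0.5322 0.0764 0.011 ] delta [ 0.0376 -0.0005  0.0711] dr [0.0017 0.0128 0.0015]
  go [0.5442 0.0771 0.011 ] delta [ 0.0616 -0.0005  0.0709] dr [0.0017 0.0128 0.0015]
```

Emit:
arm_command(
  rows=[
    {"delta_pos": [0.0,0,0.04],"dr": [0,0,0],"claw": 1},
    {"delta_pos": [0.0,0,0.08],"dr": [0,0,0],"claw": 1},
    {"delta_pos": [0.01,0,0.08],"dr": [0,0,0],"claw": 1},
    {"delta_pos": [0.02,0,0.08],"dr": [0,0,0],"claw": 1},
    {"delta_pos": [0.03,0,0.08],"dr": [0,0,0],"claw": 1},
    {"delta_pos": [0.036,0,0.08],"dr": [0,0,0],"claw": 1},
    {"delta_pos": [0.042,0,0.08],"dr": [0,0,0],"claw": 1},
    {"delta_pos": [0.046,0,0.08],"dr": [0,0,0],"claw": 1},
    {"delta_pos": [0.05,0,0.08],"dr": [0,0,0],"claw": 1},
    {"delta_pos": [0.05,0,0.08],"dr": [0,0,0],"claw": 1},
  ],
)

```text
clock: 11.7
position: [0.542, 0.0771, 0.0111]
eef_rot: [-3.14, -0.088, -0.001]
wrist_force: [0.1, 0.3, 0.1]
opening: 0.0853
finger_force: 0.0
```

```bash
python3 - <<'E'
from h import *
s=st();print(lf(s['position']).round(4));go(L(-.1105,0,.011))
E
```

```text
t 11.7 p [0.542  0.0771 0.0111] r [-3.1402e+00 -8.7700e-02 -7.0000e-04] F [0.09 0.33 0.12] op 0.08528325833470245
[-1.202e-01  1.000e-04  1.110e-02]
  go [0.5517 0.0775 0.011 ] delta [0.0194 0.0001 0.0002] dr [-0.0002 -0.0008  0.    ]
```

Emit:
arm_command(
  rows=[
    {"delta_pos": [0.004,0,0],"dr": [0,0,0],"claw": 1},
    {"delta_pos": [0.007,0,0],"dr": [0,0,0],"claw": 1},
    {"delta_pos": [0.009,0,0],"dr": [0,0,0],"claw": 1},
    {"delta_pos": [0.0105,0,0],"dr": [0,0,0],"claw": 1},
    {"delta_pos": [0.012,0,0],"dr": [0,0,0],"claw": 1},
    {"delta_pos": [0.0135,0,0],"dr": [0,0,0],"claw": 1},
    {"delta_pos": [0.015,0,0],"dr": [0,0,0],"claw": 1},
    {"delta_pos": [0.016,0,0],"dr": [0,0,0],"claw": 1},
    {"delta_pos": [0.017,0,0],"dr": [0,0,0],"claw": 1},
    {"delta_pos": [0.0175,0,0],"dr": [0,0,0],"claw": 1},
  ],
)

```text
clock: 12.53
position: [0.5494, 0.0774, 0.0107]
eef_rot: [3.14, 0.088, -0.003]
wrist_force: [-6.2, 0.4, 5.2]
opening: 0.0849
finger_force: 3.0
```

```bash
cat > sp.py <<'E'
from wp import *
import wp
s=st();print(lf(s['position']).round(4));go(L(-.1105,0,.011))
sc=manip.grab_frame('scene')
wp.fproj=lambda f,P:tuple(np.array([proj(f,p) for p in P]).astype(np.float32).T)
ys=[.13,.065,.04,-.02,-.04,-.065,-.13];xs,I=prof(sc,ys)
for y,r in zip(ys,I): print(y,r[::8].astype(int))
E
python3 sp.py
```

```text
t 12.5333 p [0.5494 0.0774 0.0107] r [ 3.14e+00  8.81e-02 -2.80e-03] F [-6.21  0.4   5.23] op 0.08491281441396009
[-0.1127 -0.      0.0107]
  go [0.5517 0.0775 0.011 ] delta [ 0.0045 -0.     -0.0007] dr [0.0007 0.0035 0.0004]
0.13 [135 135 135 135 135 135 135 135 134 132 126 113  96  79  70  78  95 113
 126 130 131 132 133 134 135 135]
0.065 [ 34  34  35  35  35  34  34  34  36  38  42  45  46  46  48  53  62  75
  88 101 114 124 131 134 133 132]
0.04 [ 33  33  33  33  34  34  34  35  36  39  42  44  45  47  49  55  66  77
  85  89  92  95 101 109 118 126]
-0.02 [ 33  33  33  33  33  33  33  34  35  37  40  45  47  48  50  57  67  80
  93 106 117 125 128 128 129 131]
-0.04 [ 33  33  33  33  33  34  35  35  36  39  41  42  42  43  46  53  65  80
  96 110 121 126 129 131 133 134]
-0.065 [ 33  34  34  34  35  35  35  35  36  38  41  45  47  49  52  62  78  96
 111 121 128 133 136 136 137 137]
-0.13 [129 129 129 129 130 131 133 134 136 136 131 120 103  85  78  83  98 115
 127 134 136 137 138 138 139 139]
```

Emit:
arm_command(
  rows=[
    {"delta_pos": [0.0005,0,-0.0005],"dr": [0,0,0],"claw": 1},
    {"delta_pos": [0.001,0,-0.001],"dr": [0,0,0],"claw": 1},
    {"delta_pos": [0.0015,0,-0.001],"dr": [0,0,0],"claw": 1},
    {"delta_pos": [0.002,0,-0.001],"dr": [0,0,0],"claw": 1},
    {"delta_pos": [0.0025,0,-0.001],"dr": [0,0,0],"claw": 1},
    {"delta_pos": [0.003,0,-0.001],"dr": [0,0,0],"claw": 1},
    {"delta_pos": [0.0035,0,-0.001],"dr": [0,0,0],"claw": 1},
    {"delta_pos": [0.0035,0,-0.001],"dr": [0,0,0],"claw": 1},
  ],
)

```text
clock: 13.25
position: [0.5521, 0.0776, 0.0113]
eef_rot: [-3.14, -0.088, -0.0]
wrist_force: [-2.2, -0.5, -1.0]
opening: 0.0854
finger_force: 1.0
```

```bash
python3 sp.py
```

```text
t 13.25 p [0.5521 0.0776 0.0113] r [-3.1403e+00 -8.7900e-02 -1.0000e-04] F [-2.16 -0.5  -1.01] op 0.08537864866422426
[-1.101e-01  1.000e-04  1.130e-02]
  go [0.5517 0.0775 0.011 ] delta [-0.0009  0.0001  0.0007] dr [-0.0001 -0.0001  0.0002]
0.13 [136 136 136 135 135 135 135 135 134 132 126 114  96  80  71  79  95 113
 126 130 131 132 133 134 134 135]
0.065 [ 34  34  34  35  35  35  35  35  35  35  34  34  35  38  43  50  60  72
  82  89  95 102 112 122 128 131]
0.04 [ 33  33  33  33  33  33  33  33  33  33  34  34  35  37  41  49  60  71
  81  86  88  89  91  93  97 103]
-0.02 [ 33  33  33  33  32  33  33  33  33  33  33  34  35  38  43  50  60  71
  80  84  88  91  96 104 115 124]
-0.04 [ 33  33  33  33  33  33  33  34  34  34  34  34  35  37  41  49  60  71
  79  84  87  92 100 112 122 130]
-0.065 [ 34  34  34  34  35  35  34  34  35  35  35  36  37  40  45  56  71  85
  93  98 106 116 126 133 136 137]
-0.13 [129 129 129 130 131 131 133 134 136 136 132 120 102  85  78  83  99 116
 128 134 136 137 138 138 139 140]
```

Odometry and the scene profile both put the edge about 0.4 mm short of the line centre. I'll retreat and verify from above.

Emit:
arm_command(
  rows=[
    {"delta_pos": [-0.02,0,0],"dr": [0,0,0],"claw": 1},
    {"delta_pos": [-0.04,0,0],"dr": [0,0,0],"claw": 1},
    {"delta_pos": [-0.05,0,-0.08],"dr": [0,0,0],"claw": 1},
    {"delta_pos": [-0.05,0,-0.16],"dr": [0,0,0],"claw": 1},
    {"delta_pos": [-0.05,0,-0.24],"dr": [0,0,0],"claw": 1},
    {"delta_pos": [-0.05,0,-0.32],"dr": [0,0,0],"claw": 1},
    {"delta_pos": [0.0,0,-0.38],"dr": [0,0,0],"claw": 1},
    {"delta_pos": [0.08,0,-0.38],"dr": [0,0,0],"claw": 1},
    {"delta_pos": [0.16,0,-0.38],"dr": [0,0,0],"claw": 1},
    {"delta_pos": [0.24,0,-0.38],"dr": [0,0,0],"claw": 1},
  ],
)

```text
clock: 14.13
position: [0.6742, 0.0841, 0.2029]
eef_rot: [-3.14, -0.087, -0.005]
wrist_force: [-0.1, 0.5, 0.2]
opening: 0.0857
finger_force: 0.0
```

Emit:
arm_command(
  rows=[
    {"delta_pos": [0.06,0,0],"dr": [0,0,0],"claw": 1},
    {"delta_pos": [0.06,0,0],"dr": [0,0,0],"claw": 1},
    {"delta_pos": [0.06,0,0],"dr": [0,0,0],"claw": 1},
    {"delta_pos": [0.06,0,0],"dr": [0,0,0],"claw": 1},
    {"delta_pos": [0.06,0,0],"dr": [0,0,0],"claw": 1},
  ],
)

```text
clock: 14.55
position: [0.7012, 0.086, 0.2017]
eef_rot: [3.14, 0.088, 0.0]
wrist_force: [1.5, 0.5, 0.3]
opening: 0.0855
finger_force: 0.0
```

```bash
python3 - <<'E'
from wp import *
import pickle
st();w=manip.grab_frame('wrist');tp=manip.grab_frame('top');pickle.dump((w,tp),open('f2.pkl','wb'))
ys=np.array([.13,.1,.065,.04,0,-.04,-.065,-.1,-.13])
xs,I=prof(w,ys)
for y,r in zip(ys,I): print(y,r[80:180:4].astype(int))
print((xs[80:180:4]*1000).round(1))
a=cv2.resize(w['img'][150:320,190:530],None,fx=2.3,fy=2.3,interpolation=cv2.INTER_CUBIC);cv2.imwrite('pics/w2.png',a)
E
```

```text
t 14.55 p [0.7012 0.086  0.2017] r [3.1403e+00 8.8200e-02 2.0000e-04] F [1.47 0.46 0.27] op 0.08547250561772246
0.13 [213 213 214 214 215 211 205 199 185 161 137 114  97  81  65  87 111 136
 155 173 190 200 203 205 207]
0.1 [129 128 128 128 128 127 121 115 109  96  83  70  63  57  51  59  75  91
 103 110 117 123 124 125 126]
0.065 [ 20  20  20  20  19  19  19  18  18  19  20  21  26  36  45  57  70  84
  98 107 117 126 127 128 129]
0.04 [ 20  20  20  20  19  19  19  19  19  19  20  21  24  34  43  54  68  81
  94 106 116 127 128 129 130]
0.0 [ 20  20  20  20  20  19  19  18  17  17  19  21  25  37  48  59  74  88
 101 109 117 126 128 131 134]
-0.04 [ 21  21  21  21  21  21  20  19  19  19  22  24  29  42  54  67  84 100
 116 128 139 151 151 150 150]
-0.065 [ 21  21  21  21  21  20  20  19  19  19  22  24  30  44  57  71  89 108
 124 133 142 151 153 156 159]
-0.1 [222 222 223 224 225 226 219 211 203 183 158 133 118 112 106 112 138 163
 186 200 214 227 227 227 228]
-0.13 [225 226 227 229 230 230 225 220 214 182 149 117 106  99  93 108 137 165
 188 201 215 226 226 227 228]
[-4.  -3.6 -3.2 -2.8 -2.4 -2.  -1.6 -1.2 -0.8 -0.4 -0.   0.4  0.8  1.2
  1.6  2.   2.4  2.8  3.2  3.6  4.   4.4  4.8  5.2  5.6]
```

View pics/w2.png

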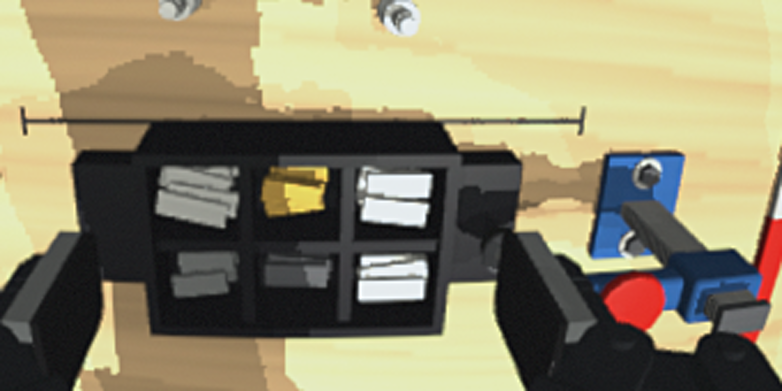

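The front edge lies within the scribed line across its whole width: crop edge (152,122)-(447,122), line y≈121. Now to the thumb rest with the gripper shut.

```bash
python3 - <<'E'
from h import *
go([.6206,-.0607,.20]);go([.6206,-.0607,.12])
E
```

```text
go [ 0.6206 -0.0607  0.2   ] delta [-0.1777  0.2838  0.0038] dr [ 0.0001 -0.0011  0.0005]
  go [ 0.6206 -0.0607  0.12  ] delta [-0.1778  0.2838  0.1638] dr [ 0.0001 -0.0011  0.0005]
```

Emit:
arm_command(
  rows=[
    {"delta_pos": [-0.178,0.284,0],"dr": [0,0,0],"claw": -1},
    {"delta_pos": [-0.178,0.284,0],"dr": [0,0,0],"claw": -1},
    {"delta_pos": [-0.178,0.284,0],"dr": [0,0,0],"claw": -1},
    {"delta_pos": [-0.178,0.284,0],"dr": [0,0,0],"claw": -1},
    {"delta_pos": [-0.178,0.284,0],"dr": [0,0,0],"claw": -1},
    {"delta_pos": [-0.178,0.284,0],"dr": [0,0,0],"claw": -1},
    {"delta_pos": [-0.178,0.284,0.06],"dr": [0,0,0],"claw": -1},
    {"delta_pos": [-0.178,0.284,0.11],"dr": [0,0,0],"claw": -1},
    {"delta_pos": [-0.178,0.284,0.14],"dr": [0,0,0],"claw": -1},
    {"delta_pos": [-0.178,0.284,0.15],"dr": [0,0,0],"claw": -1},
  ],
  newtons=20,
)

```text
clock: 15.48
position: [0.62, -0.0594, 0.1242]
eef_rot: [-3.139, -0.09, 0.004]
wrist_force: [-0.4, -0.6, 1.0]
opening: 0.0001
finger_force: 0.0
```

```bash
python3 - <<'E'
from h import *
st();go([.6206,-.0607,.12]);go([.6206,-.0607,.11])
f=manip.grab_frame('scene');cv2.imwrite('pics/s4.png',cv2.resize(f['img'][160:290,230:410],None,fx=4.3,fy=4.3,interpolation=cv2.INTER_CUBIC))
E
```

```text
t 15.4833 p [ 0.62   -0.0594  0.1242] r [-3.1395 -0.0904  0.0042] F [-0.41 -0.62  0.96] op 5.64663578744288e-05
  go [ 0.6206 -0.0607  0.12  ] delta [0.0011 0.0027 0.0083] dr [-0.0018  0.0053  0.0034]
  go [ 0.6206 -0.0607  0.11  ] delta [0.0012 0.0028 0.0283] dr [-0.0018  0.0053  0.0034]
```

View pics/s4.png

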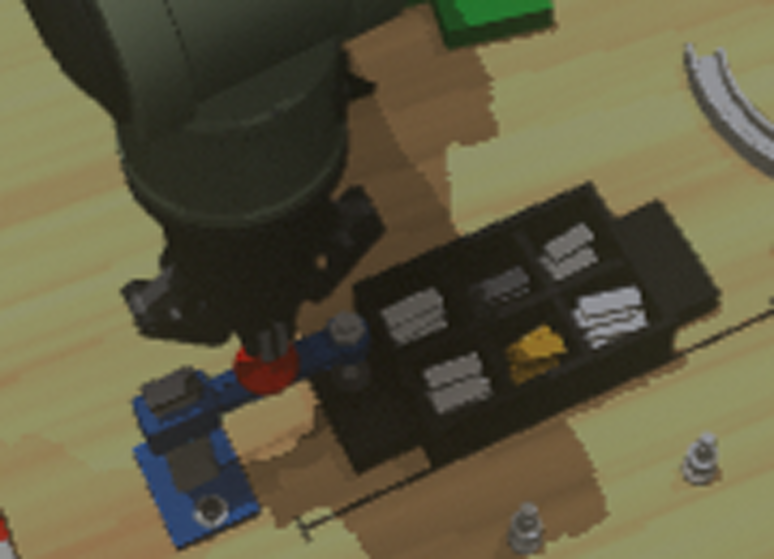

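The closed fingertips stand over the red rest, crop (268,360). From the first scene frame I'll estimate the foot's height to bound the fast part of the stroke.

```bash
python3 - <<'E'
from h import *
import pickle
S=pickle.load(open('f0.pkl','rb'))['scene']
g=cv2.cvtColor(S['img'],cv2.COLOR_BGR2GRAY)
for u in(309,310,311,312,313): print(u,g[236:258,u])
ax=np.array([.6195,-.0155]);c=np.array(S['T'])[:2,3];d=(c-ax)/np.linalg.norm(c-ax)
for z in(.03,.035,.04,.045,.05,.055): print(z,np.round(proj(S,[*(ax+.01*d),z]),1))
E
```

```text
309 [ 89 107 132  72  56  61  38  40  42  53  42  42  40  43  42  50 113 115
 110 111 115 112]
310 [109  70 134  76  52  64  39  40  39  51  54  53  42  45  44  40  89 113
 111 111 120 114]
311 [ 87  93 134  78  55  58  39  38  41  53  55  54  46  45  43  39  70 111
 111 108 118 118]
312 [ 85 136 126  86  52  50  39  38  39  52  53  52  45  47  45  38  74 112
 102 101 111 112]
313 [131 124  85  50  59  43  39  38  42  47  48  44  47  46  44  47  95 111
  65  63  68  80]
0.03 [312.4 255. ]
0.035 [312.3 254.1]
0.04 [312.2 253.3]
0.045 [312.1 252.4]
0.05 [312.1 251.4]
0.055 [312.  250.5]
```

Emit:
arm_command(
  rows=[
    {"delta_pos": [0.001,0.001,0.01],"dr": [0,0,0],"claw": -1},
    {"delta_pos": [0.001,0.001,0.02],"dr": [0,0,0],"claw": -1},
    {"delta_pos": [0.001,0.001,0.024],"dr": [0,0,0],"claw": -1},
    {"delta_pos": [0.001,0.001,0.028],"dr": [0,0,0],"claw": -1},
    {"delta_pos": [0.001,0.001,0.032],"dr": [0,0,0],"claw": -1},
    {"delta_pos": [0.001,0.001,0.036],"dr": [0,0,0],"claw": -1},
    {"delta_pos": [0.001,0.001,0.039],"dr": [0,0,0],"claw": -1},
    {"delta_pos": [0.001,0.001,0.042],"dr": [0,0,0],"claw": -1},
    {"delta_pos": [0.001,0.001,0.045],"dr": [0,0,0],"claw": -1},
    {"delta_pos": [0.001,0.001,0.048],"dr": [0,0,0],"claw": -1},
  ],
)

```text
clock: 16.37
position: [0.6216, -0.0612, 0.1028]
eef_rot: [3.14, 0.088, 0.001]
wrist_force: [-2.0, 0.4, 7.3]
opening: -0.0002
finger_force: 4.1
```

The foot starts at about 47 mm, so contact should come with the rest near 82±5 mm. The arm is sliding at about 7 N.

Emit:
arm_command(
  rows=[
    {"delta_pos": [-0.001,0,0.003],"dr": [0,0,0],"claw": -1},
    {"delta_pos": [-0.001,0,0.006],"dr": [0,0,0],"claw": -1},
    {"delta_pos": [-0.001,0,0.009],"dr": [0,0,0],"claw": -1},
    {"delta_pos": [-0.001,0,0.012],"dr": [0,0,0],"claw": -1},
    {"delta_pos": [-0.001,0,0.014],"dr": [0,0,0],"claw": -1},
    {"delta_pos": [-0.001,0,0.016],"dr": [0,0,0],"claw": -1},
    {"delta_pos": [-0.001,0,0.018],"dr": [0,0,0],"claw": -1},
    {"delta_pos": [-0.001,0,0.02],"dr": [0,0,0],"claw": -1},
    {"delta_pos": [-0.001,0,0.022],"dr": [0,0,0],"claw": -1},
    {"delta_pos": [-0.001,0,0.024],"dr": [0,0,0],"claw": -1},
  ],
)

```text
clock: 17.2
position: [0.6216, -0.0613, 0.0911]
eef_rot: [3.14, 0.088, 0.003]
wrist_force: [0.0, 0.1, 7.9]
opening: -0.0002
finger_force: 4.0
```

Emit:
arm_command(
  rows=[
    {"delta_pos": [0,0,0.001],"dr": [0,0,0],"claw": -1},
    {"delta_pos": [0,0,0.002],"dr": [0,0,0],"claw": -1},
    {"delta_pos": [0,0,0.003],"dr": [0,0,0],"claw": -1},
  ],
)

```text
clock: 17.45
position: [0.6216, -0.0612, 0.0895]
eef_rot: [3.14, 0.088, 0.003]
wrist_force: [0.2, 0.9, 8.3]
opening: 0.0
finger_force: 3.8
```

Emit:
arm_command(
  rows=[
    {"delta_pos": [0,0,0.001],"dr": [0,0,0],"claw": -1},
    {"delta_pos": [0,0,0.002],"dr": [0,0,0],"claw": -1},
    {"delta_pos": [0,0,0.003],"dr": [0,0,0],"claw": -1},
  ],
)

```text
clock: 17.7
position: [0.6217, -0.0612, 0.0882]
eef_rot: [3.14, 0.088, 0.003]
wrist_force: [-2.2, 0.2, 12.7]
opening: -0.0
finger_force: 6.8
```

Emit:
arm_command(
  rows=[
    {"delta_pos": [0,0,0],"dr": [0,0,0],"claw": -1},
    {"delta_pos": [0,0,0],"dr": [0,0,0],"claw": -1},
  ],
)

```text
clock: 17.87
position: [0.6216, -0.0612, 0.0882]
eef_rot: [3.14, 0.088, 0.003]
wrist_force: [-1.2, 0.7, 9.6]
opening: 0.0002
finger_force: 5.1
```

Emit:
arm_command(
  rows=[
    {"delta_pos": [0,0,0.0003],"dr": [0,0,0],"claw": -1},
    {"delta_pos": [0,0,0.0006],"dr": [0,0,0],"claw": -1},
  ],
)

```text
clock: 18.03
position: [0.6216, -0.0612, 0.0881]
eef_rot: [3.14, 0.088, 0.003]
wrist_force: [-2.7, -0.3, 15.1]
opening: -0.0002
finger_force: 7.2
```

Emit:
arm_command(
  rows=[
    {"delta_pos": [0,0,0],"dr": [0,0,0],"claw": -1},
  ],
)

```text
clock: 18.12
position: [0.6217, -0.0612, 0.0881]
eef_rot: [3.14, 0.088, 0.003]
wrist_force: [-3.1, 0.9, 13.4]
opening: 0.0003
finger_force: 6.6
```

Emit:
arm_command(
  rows=[
    {"delta_pos": [0,0,0.0002],"dr": [0,0,0],"claw": -1},
  ],
)

```text
clock: 18.2
position: [0.6217, -0.0612, 0.0881]
eef_rot: [3.14, 0.088, 0.003]
wrist_force: [-1.9, 0.5, 14.7]
opening: -0.0
finger_force: 7.4
```

Emit:
arm_command(
  rows=[
    {"delta_pos": [0,0,0],"dr": [0,0,0],"claw": -1},
  ],
)

```text
clock: 18.28
position: [0.6216, -0.0613, 0.088]
eef_rot: [3.14, 0.088, 0.003]
wrist_force: [-2.8, -0.0, 13.8]
opening: 0.0
finger_force: 7.0
```

```bash
python3 -c "
from h import *
s=st();print(s['moment'])"
```

```text
t 18.2833 p [ 0.6216 -0.0613  0.088 ] r [3.1402e+00 8.7700e-02 2.8000e-03] F [-2.77 -0.03 13.83] op 3.3168728738109595e-05
[0.08627027 0.56890899 0.05334772]
```

Emit:
arm_command(
  rows=[
    {"delta_pos": [0,0,0.0003],"dr": [0,0,0],"claw": -1},
  ],
)

```text
clock: 18.37
position: [0.6216, -0.0613, 0.0879]
eef_rot: [3.14, 0.088, 0.003]
wrist_force: [-2.4, 1.6, 15.0]
opening: 0.0001
finger_force: 7.8
```

Emit:
arm_command(
  rows=[
    {"delta_pos": [0,0,0],"dr": [0,0,0],"claw": -1},
  ],
)

```text
clock: 18.45
position: [0.6217, -0.0613, 0.088]
eef_rot: [3.14, 0.088, 0.003]
wrist_force: [-2.7, -0.3, 14.4]
opening: 0.0002
finger_force: 7.3
```

Emit:
arm_command(
  rows=[
    {"delta_pos": [0,0,0],"dr": [0,0,0],"claw": -1},
  ],
)

```text
clock: 18.53
position: [0.6216, -0.0612, 0.0879]
eef_rot: [3.14, 0.088, 0.003]
wrist_force: [-2.4, -0.4, 14.0]
opening: -0.0003
finger_force: 7.4
```

Emit:
arm_command(
  rows=[
    {"delta_pos": [0,0,0.0005],"dr": [0,0,0],"claw": -1},
  ],
)

```text
clock: 18.62
position: [0.6217, -0.0612, 0.0878]
eef_rot: [3.14, 0.088, 0.003]
wrist_force: [-3.4, -0.4, 16.2]
opening: -0.0
finger_force: 8.5
```

Emit:
arm_command(
  rows=[
    {"delta_pos": [0,0,0],"dr": [0,0,0],"claw": -1},
  ],
)

```text
clock: 18.7
position: [0.6216, -0.0612, 0.0877]
eef_rot: [3.14, 0.088, 0.003]
wrist_force: [-3.0, 0.1, 15.7]
opening: 0.0001
finger_force: 7.8
```

Emit:
arm_command(
  rows=[
    {"delta_pos": [0,0,0],"dr": [0,0,0],"claw": -1},
  ],
)

```text
clock: 18.78
position: [0.6216, -0.0613, 0.0878]
eef_rot: [3.14, 0.088, 0.003]
wrist_force: [-3.3, 0.2, 15.2]
opening: 0.0004
finger_force: 7.8
```

That is about 7.8 N above the sliding push, with the rest at 88 mm, which is within range. I'll lift off straight up and check.

Emit:
arm_command(
  rows=[
    {"delta_pos": [0,0,-0.005],"dr": [0,0,0],"claw": -1},
    {"delta_pos": [0,0,-0.03],"dr": [0,0,0],"claw": -1},
    {"delta_pos": [0,0,-0.1],"dr": [0,0,0],"claw": -1},
    {"delta_pos": [0,0,-0.18],"dr": [0,0,0],"claw": -1},
    {"delta_pos": [0,0,-0.25],"dr": [0,0,0],"claw": -1},
    {"delta_pos": [-0.08,0,-0.28],"dr": [0,0,0],"claw": -1},
    {"delta_pos": [-0.16,0,-0.28],"dr": [0,0,0],"claw": -1},
    {"delta_pos": [-0.24,0,-0.28],"dr": [0,0,0],"claw": -1},
    {"delta_pos": [-0.28,0,-0.28],"dr": [0,0,0],"claw": -1},
    {"delta_pos": [-0.28,0,-0.28],"dr": [0,0,0],"claw": -1},
  ],
)

```text
clock: 19.62
position: [0.4775, -0.0698, 0.2278]
eef_rot: [3.139, 0.086, -0.001]
wrist_force: [1.3, -0.0, 0.6]
opening: -0.0
finger_force: 0.0
```

```bash
python3 sp.py; python3 - <<'E'
from h import *
f=manip.grab_frame('scene');cv2.imwrite('pics/s5.png',cv2.resize(f['img'][170:295,250:430],None,fx=4.4,fy=4.4,interpolation=cv2.INTER_CUBIC))
E
```

```text
t 19.6167 p [ 0.4775 -0.0698  0.2278] r [ 3.1393e+00  8.6300e-02 -7.0000e-04] F [ 1.26 -0.01  0.63] op -4.447895205400581e-05
[-0.1928 -0.143   0.2278]
  go [0.5517 0.0775 0.011 ] delta [ 0.1645 -0.2866  0.4331] dr [ 0.0023  0.001  -0.0018]
0.13 [133 133 133 133 133 133 133 133 132 130 124 112  95  79  71  78  94 111
 123 128 129 130 131 132 133 133]
0.065 [ 35  35  35  35  35  35  35  35  35  35  36  36  37  39  43  50  59  71
  81  88  94 101 110 120 127 130]
0.04 [ 35  35  35  35  35  35  35  35  36  35  35  36  37  39  42  49  60  71
  80  87  91  98 107 118 124 128]
-0.02 [ 33  34  34  34  34  34  34  34  34  35  35  35  36  38  43  50  60  70
  79  82  84  85  90  99 111 122]
-0.04 [ 33  33  33  33  33  33  34  34  34  34  34  34  35  37  42  49  60  71
  79  83  85  91  99 110 120 127]
-0.065 [ 34  34  34  34  34  34  34  34  34  35  34  34  36  39  44  55  69  82
  91  96 104 113 123 130 133 135]
-0.13 [126 126 127 127 128 129 130 131 133 133 129 118 100  83  76  82  97 114
 125 132 133 134 135 136 136 137]
```

View pics/s5.png

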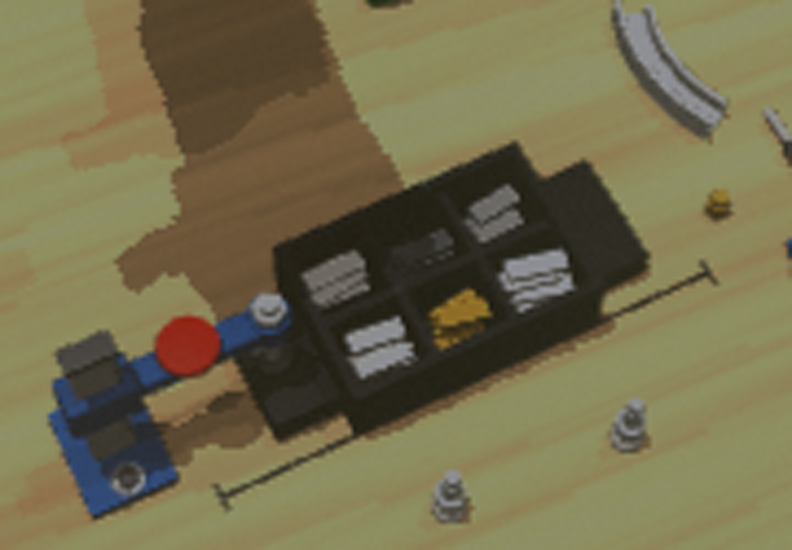

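The block's edge lies on the line, crop (355,433)-(603,318), and has not moved during clamping. The clamp foot is down on the right lug at (275,350), and the other things are in place.

```bash
python3 -c "
from cell import manip
print(manip.hand_in())"
```

```text
the job is handed in; nothing more can be done
None
```

I pushed the block square onto the line, with its front edge about 0.4 mm short of the line's centre and still within it. I then pressed the clamp foot onto the right lug at about 8 N above the sliding push, left the other things where they were, and handed the job in; no verdict came back.

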